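# Hang the wet slide rack on the drain arm

### The arm

A 6-joint arm with a two-finger parallel gripper is mounted at the origin on a cart in front of the work surface, level with it; the furniture and walls round the work are solid. World frame = base frame: x ahead of the robot, y to its left, z up, the work surface at z = 0. Lengths are in m, angles in rad, forces in N, time in s.
With the tool pointing down it reaches from about 0.35 to 0.775 m from the base axis. Payload 7.3 kg.
Tool frame: the origin (TCP) lies on the front face of the gripper's body, between the roots of the fingers; the fingertips stand ahead of it and the grasp point (between the pads) lies 47 mm ahead of it (finger_overhang is the z of the fingertips in the tool frame, in m); z points along the fingers, y is the line along which they close (so a half turn about z gives the same grasp; the last joint's range is limited). The gripper opens to 92 mm and grips with 3 to 60 N. Pads are 19 mm wide; open, the fingers measure 130 mm over their backs; the gripper's body (75 mm by 190 mm) begins 47 mm behind the grasp point.
Start: joints at [1.137, 0.342, 1.524, -0, 1.275, -0.146], TCP at [0.149, 0.503, 0.292] pointing down, gripper open.
Joint ranges: [-2.53, 2.53], [-0.77, 2.02], [0.04, 2.7], [-1, 4.14], [0.28, 2.66], [-3.11, 3.11]. Speed limits (rad/s): [2.57, 2.57, 3.14, 3.14, 3.14, 3.14].

### API

Orientations are given as [roll, pitch, yaw] about the fixed x, y, z axes, in that order (R = Rz(yaw) Ry(pitch) Rx(roll)).
In Python, from cell import * gives the robot as it stands. The module is installed in compiled form; this text tells all that it offers.
- The arm moves only by the tool arm_command, never from a script. Its argument "series" is a list of rows, each an object of numbers: "x", "y", "z": the shift along the tool's x, y, z in mm; "rx", "ry", "rz": the turn, a rotation vector about the tool's x, y, z in degrees. A call has 1 to 20 rows; each row is the pose to reach, as a shift and turn from the pose commanded when the call began, along the tool's axes at that moment; what a row does not reach only later rows make up. A row lasts 1/10 s, in which the tool goes at most 50 mm and 8.59 degrees, less where a joint would pass 70% of its speed; a pose out of reach is approached as far as the arm can. A call with a gripper value outside its range is refused whole. "hand" is the finger opening in mm, from 0 to 91.8, set as the call begins (left out, the last holds). The fingers move at their own pace and stop on an object; "squeeze" is the grip in N (left out, the last holds). Time passes only in rows, so rows that repeat a pose let the fingers close. It gives the time, the measured TCP pose, the force, the opening and the grip force at its end, in the units of the state.
- observe(): the state, without advancing time (a new reading comes with each control period).
- read_camera(name): name is "scene" or "top" or "wrist"; returns a dict with "pixels" (384x512x3 uint8, blue, green, red), "K" (3x3 intrinsics, pixels), "rvec" (rotation vector, rad) and "tvec" (3), from world to camera coordinates, as OpenCV has them. Camera axes: x right, y down, z forward; pixel columns grow to the right and rows downward; lengths in m; the calibration is good to about 2 mm. A picture is of the moment at which its call begins. There is no depth.
- hand_in(): hands the job in; it is judged then, once.
Trained networks look in a picture, given as the dict that the camera call returned (one of the last four; its "shot" number tells which), for a name from the list of things; names that differ only in an ending like _2 or _b are one class to them, and where a whole thing is asked for, a point or a joint stands for the part that bears it (a point fixed in the world has none). Each returns a list of dicts, best first, with "confidence" (0 to 1); they miss things now and then, are a little off and sometimes report something else, mostly with a low value. They report only what shows in the picture. A call takes as long as a camera call.
- boxes_of(picture, query): "point" ([x, y, z] in m, in world coordinates, good to about 4 mm: the middle of the surface that is visible of it).
- trace(picture, query): "pixels" (384x512 bool, what is visible of it).
- mark_of(picture, query): "point" ([x, y, z] in m, in world coordinates, good to about 4 mm: a listed point, or the origin of a listed thing).
The state is a dict: "time": time; "qpos": joint angles; "qvel": joint speeds; "joint_efforts": joint torques, N m; "tool_pos": TCP position; "tool_rot": TCP orientation; "contact_force": force on the tool from outside, world axes, zero at the start; "torque": the same for the moment, N m; "opening": finger opening in m; "grip_force": force on a finger pad.
Only numpy, scipy, OpenCV 4.12 (cv2) and the standard library are available. Lean on these libraries where they do the work, as an engineer would, in place of code of your own. Each camera call takes 0.05 s, during which the arm holds its last target. There are 200 camera calls.

### The job

The slide rack is finished in its staining dish and has to drain. First swing the drain arm round so that its hook stands over the middle of the round drip tray; then lift the rack out of the dish by the grip on its handle, keep it level, and hang it gently by its wire handle in the bend of the hook, so that the whole rack hangs still over the tray. Leave the other things on the bench where they are.

Things in the scene. Friction and masses are not known exactly. Their poses are not given: they have to be found in the camera images.
- slide_rack: Low steel rack with a row of glass slides, 82 (x) by 88 (y) by 30 mm high, 0.28 kg. Origin: centre of underside, z up. A fixed bail of 5 mm wire spans it in its y-z plane: legs at y = +-47.5, arch middle 114 mm up, the window under it (90 wide, 80 high) open along x. A black finger grip, 12 (x) by 22 (y), stands on the arch, 115 to 147 mm up. Starts in the dish, its x along the dish's x.
- bail_top (a point): Wire centre at the middle of the bail's arch (114 mm above the rack's origin): the spot that belongs on the hook. Axes as the rack's. The wire runs along y here; the bail is closed below by the rack, so the hook has to come into its window tip first, along the rack's x.
- rack_grip (a point): Point in the black finger grip on top of the bail, 139 mm above the rack's origin, 8 mm below the grip's top and 25 mm above the wire's centre. The sides across y are 22 mm apart, those across x 12 mm. Axes as the rack's.
- stain_dish: Grey rectangular staining dish, open above, fixed: 104 (x) by 112 (y) mm outside, walls and floor 4 mm thick, rim 50 mm high with a 5 mm lip and a small lug on each x side. Origin: centre of the underside.
- drain_stand: Drain stand, fixed: round dark foot 112 mm across with an upright steel column, 14 mm thick. Origin: centre of the foot's underside, on the column's axis, about which the arm swivels, between pointing 0.45 rad clockwise (from above) of the stand's +y and 2.3 rad counter-clockwise of it. Its top, a cap on the arm's collar, is 215 mm above the worktop.
- drain_arm: The swivel arm: a level steel bar 7 mm thick, centreline 195 mm above the worktop, ending in an upturned hook. Origin: on the column's axis at that height, about which it turns stiffly (0.25 N m) and stays where left. y points out along the bar, z up. Straight from y = 21 to 147 mm, it dips to the hook's seat at y = 170 and turns up to a tip at y = 190, whose top is 10 mm above the centreline.
- hook_seat (a point): Top of the bar at the bottom of the hook's bend (y = 170 mm along the arm, 186 mm above the worktop), where a hanging wire comes to rest (its centre 2.5 mm higher). Axes as drain_arm.
- drip_tray: Round shallow steel tray, open above, fixed near the stand: 170 across at the rim, 22 mm high, floor 3 mm thick. Origin: centre of the underside. It lies about as far from the column's axis as the hook's seat does (within 6 mm).
- beaker: Bystander, to be left alone (sizes in mm): empty glass beaker, 55 across, 70 tall. Origin: centre of its underside.
- timer: Bystander, to be left alone (sizes in mm): flat white timer with three keys, 60x64x20. Origin: centre of its underside.
- buffer_bottle: Bystander, to be left alone (sizes in mm): white reagent bottle with blue cap, 70 across, 140 tall. Origin: centre of its underside.
- small_bottle: Bystander, to be left alone (sizes in mm): white reagent bottle with blue cap, 58 across, 110 tall. Origin: centre of its underside.
- petri_low: Bystander, to be left alone (sizes in mm): covered petri dish, 59 across, 15 tall, the lower of a stack of two. Origin: centre of its underside.
- freezer_box: Bystander, to be left alone (sizes in mm): low square card box with lid, 75x75x43. Origin: centre of its underside.
- forceps: Bystander, to be left alone (sizes in mm): slim steel forceps lying flat, 132 long, 10 high. Origin: centre of its underside.

How it is judged:
On the way, in this order (a step that is already met when the one before it is completed fails the run):
1. the drain arm is swung round until its hook stands over the middle of the drip tray (horizontal distance between hook_seat and drip_tray below 0.025 m), for 0.2 s.
2. the rack is lifted clear of the staining dish (z of slide_rack in the frame of stain_dish above 0.055 m and horizontal distance between hook_seat and drip_tray below 0.025 m), for 0.1 s.
At the end, for the whole second after the job is handed in: The rack hangs with the middle of its wire handle in the bend of the hook (within 12 mm of the seat, carried by the hook), level within 0.2 rad, still (under 0.02 m/s and 0.25 rad/s), with the hook and the rack's centre each within 25 mm of the tray's centre seen from above (distance between bail_top and hook_seat below 0.012 m and contact force between slide_rack and drain_arm above 1 N and angle between slide_rack's own z axis and vertical below 0.2 rad and horizontal distance between each of slide_rack, hook_seat and drip_tray below 0.025 m and linear speed of slide_rack below 0.02 m/s and angular speed of slide_rack below 0.25 rad/s); the robot touches nothing.
It fails at once if the rack is tipped more than 0.45 rad (angle between slide_rack's own z axis and vertical above 0.45 rad).
It fails at once if the rack is dropped or rammed onto the hook (over 25 N) (contact force between slide_rack and drain_arm above 25 N).
It fails at once if a bystander is shifted by more than 30 mm (distance of any of beaker, timer, buffer_bottle, small_bottle, petri_low, freezer_box, forceps from where it was at the start of the episode above 0.03 m).
It also fails if it takes over 61 s, if anything falls off the work surface, if the arm or the gripper's body presses on something with over 40 N, if the wrist force passes 120 N, or if a joint passes its speed limit or range.

## Working session

There is one attempt and no reset: what is moved stays moved. The work goes in short steps, Python scripts to look and compute and a tool call to move; the robot and the scene stay as the last step left them, time stands still between calls to the robot, and variables do not carry over. Pictures are saved under pics/ and viewed, at most 10 in all, crops included, and the job is handed in when it is done.

Besides the shell and the picture viewer there is one more tool, called after "Request:" as name(argument=value, ...) on one line, values as JSON. arm_command: Moves the arm, as the interface text tells. Its arguments: {"type":"object","properties":{"series":{"type":"array"},"hand":{"type":"number"},"squeeze":{"type":"number"}},"required":["series"]}

```bash
mkdir -p pics
cat > h.py <<'E'
from cell import *
import numpy as np, cv2
def snap(cam,name=None):
    p=read_camera(cam)
    if name: cv2.imwrite('pics/'+name+'.png',p['pixels'])
    return p
def marks(p,names):
    for n in names:
        try:
            r=mark_of(p,n)
            print(n,[(np.round(np.array(d['point'])*1000).astype(int).tolist(),round(d['confidence'],2)) for d in r[:2]])
        except Exception as e: print(n,e)
def proj(p,X):
    return cv2.projectPoints(np.float64(X).reshape(-1,1,3),p['rvec'],p['tvec'],p['K'],None)[0].reshape(-1,2)
E
python3 - <<'E'
from h import *
N="slide_rack bail_top rack_grip stain_dish drain_stand drain_arm hook_seat drip_tray beaker timer buffer_bottle small_bottle petri_low freezer_box forceps".split()
ps=[]
for c in ("scene","top"):
    p=snap(c,c+'0'); print(c); marks(p,N); ps.append(p['pixels'])
cv2.imwrite('pics/a.png',cv2.resize(np.vstack(ps),(800*512*1//800,768))[:, :] if 0 else cv2.resize(np.hstack(ps),(800,300)))
s=observe(); print(s['tool_pos'],s['tool_rot'],s['time'],s['opening'])
E
```

```text
scene
slide_rack [([542, -285, 8], 0.6), ([374, 64, 2], 0.31)]
bail_top [([375, 63, 2], 0.39)]
rack_grip [([548, -281, 145], 0.82), ([631, 168, 1], 0.7)]
stain_dish [([547, -282, 119], 0.74), ([549, -281, 1], 0.66)]
drain_stand [([628, 168, 2], 0.71)]
drain_arm [([622, 169, 193], 0.54)]
hook_seat [([481, 261, 186], 0.58), ([495, 285, 1], 0.43)]
drip_tray [([601, 1, 1], 0.71)]
beaker [([384, 283, 4], 0.59), ([497, 289, -1], 0.55)]
timer [([398, -104, -2], 0.82), ([622, 170, 192], 0.66)]
buffer_bottle [([668, 343, 1], 0.8)]
small_bottle [([571, 356, 0], 0.59)]
petri_low [([495, 288, 0], 0.42)]
freezer_box [([667, 345, 2], 0.7), ([694, -194, 3], 0.59)]
forceps [([375, 61, 4], 0.53)]
top
slide_rack []
bail_top [([549, -282, 116], 0.93), ([626, 172, -1], 0.32)]
rack_grip [([547, -279, 142], 0.86), ([622, 166, 193], 0.45)]
stain_dish [([546, -279, -6], 0.86), ([492, 284, -1], 0.69)]
drain_stand [([625, 172, 0], 0.77), ([669, 343, 2], 0.55)]
drain_arm [([624, 164, 194], 0.53), ([385, 284, 0], 0.47)]
hook_seat [([480, 259, 186], 0.71)]
drip_tray [([604, 2, 4], 0.65)]
beaker [([384, 281, 2], 0.55)]
timer [([398, -110, -2], 0.94)]
buffer_bottle [([546, -279, 143], 0.72), ([668, 343, 1], 0.64)]
small_bottle []
petri_low [([490, 287, 0], 0.58)]
freezer_box [([695, -194, 2], 0.94)]
forceps [([545, -279, -5], 0.7), ([376, 62, -2], 0.44)]
[0.14899997 0.5034224  0.2922237 ] [3.14153439e+00 2.53077863e-05 2.85381262e+00] 1.6 0.09208553962370929
```

View pics/scene0.png

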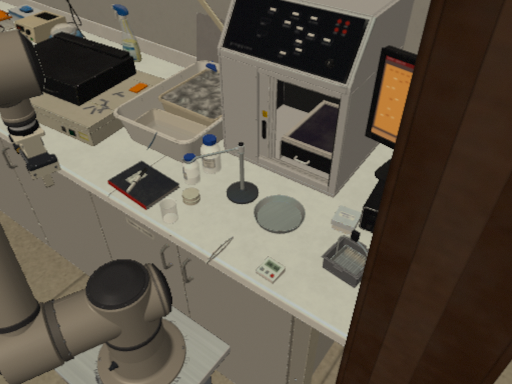

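View pics/top0.png

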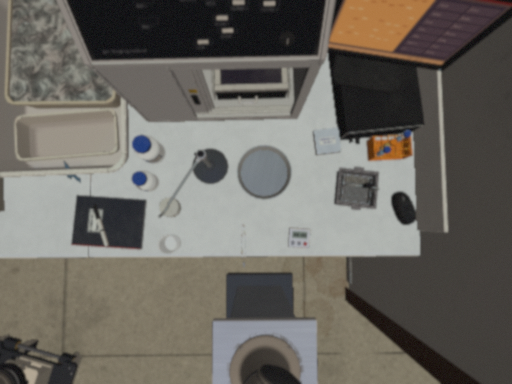

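The hook points towards the beaker (about pixel (163,215) in the top view). The column is at (203,155), the tray at (264,172) and the rack in its dish at (357,188). The network points agree with the picture. The arm has to swing about 114° counter-clockwise, from 148° to 262°.

```bash
cat >> h.py <<'E'
def rel(x,y,z,yaw):  # world mm, deg, tool down
    s=observe(); from scipy.spatial.transform import Rotation as R
    R0=R.from_euler('xyz',s['tool_rot']); d=R0.inv().apply(np.array([x,y,z])-np.array(s['tool_pos'])*1000)
    rv=(R0.inv()*R.from_euler('xyz',[180,0,yaw],degrees=True)).as_rotvec(degrees=True)
    print(np.round(d,1).tolist(),np.round(rv,1).tolist())
E
python3 -c "
from h import *
rel(532,227,292,148); print({k:v for k,v in observe().items() if 'over' in k})"
```

```text
[-445.7, -156.4, 0.2] [0.0, 0.0, 15.5]
{}
```

Request:
arm_command(series=[{"x": -446, "y": -156, "rz": 15.5}, {"x": -446, "y": -156, "rz": 15.5}, {"x": -446, "y": -156, "rz": 15.5}, {"x": -446, "y": -156, "rz": 15.5}, {"x": -446, "y": -156, "rz": 15.5}, {"x": -446, "y": -156, "rz": 15.5}, {"x": -446, "y": -156, "rz": 15.5}, {"x": -446, "y": -156, "rz": 15.5}, {"x": -446, "y": -156, "rz": 15.5}, {"x": -446, "y": -156, "rz": 15.5}, {"x": -446, "y": -156, "rz": 15.5}, {"x": -446, "y": -156, "rz": 15.5}, {"x": -446, "y": -156, "rz": 15.5}], hand=60, squeeze=5)

```text
invalid input
```

Run:
```python
from h import *
p=snap('wrist','w1'); marks(p,['hook_seat','drain_arm','drain_stand'])
p=snap('top'); marks(p,['hook_seat','drain_arm','drain_stand','drip_tray'])
s=observe(); print(s['tool_pos'],s['tool_rot'],s['opening'])
rel(532,227,242,148)
```

```text
hook_seat []
drain_arm []
drain_stand []
hook_seat [([480, 264, 184], 0.77)]
drain_arm [([623, 165, 193], 0.76)]
drain_stand [([621, 170, 1], 0.67), ([549, -279, -4], 0.37)]
drip_tray [([600, 2, 2], 0.63)]
[0.1490011  0.50341221 0.29222033] [3.14151949e+00 2.58885582e-05 2.85380254e+00] 0.09161840450473231
[-445.7, -156.3, 50.2] [0.0, 0.0, 15.5]
```

View pics/w1.png

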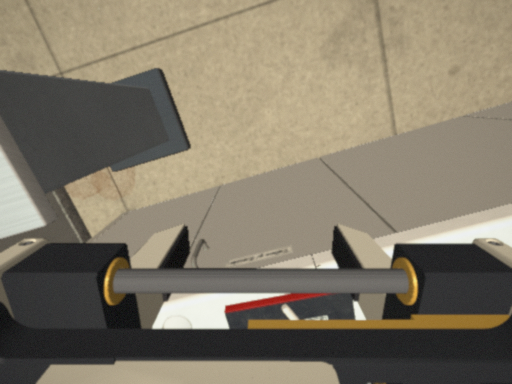

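The call was refused and the arm hasn't moved, so this wrist view shows only the floor and the bench edge. I'll retry with every key given.

Request:
arm_command(series=[{"x": -446, "y": -156, "z": 0, "rx": 0, "ry": 0, "rz": 15.5}, {"x": -446, "y": -156, "z": 0, "rx": 0, "ry": 0, "rz": 15.5}], hand=60, squeeze=5)

```text
time: 2.25
tool_pos: [0.2301, 0.4448, 0.2922]
tool_rot: [3.141, 0.0, 2.581]
contact_force: [1.5, 0.5, 0.5]
opening: 0.0802
grip_force: 0.0
```

Request:
arm_command(series=[{"x": -372, "y": -25, "z": 0, "rx": 0, "ry": 0, "rz": 0}, {"x": -372, "y": -25, "z": 0, "rx": 0, "ry": 0, "rz": 0}, {"x": -372, "y": -25, "z": 0, "rx": 0, "ry": 0, "rz": 0}, {"x": -372, "y": -25, "z": 0, "rx": 0, "ry": 0, "rz": 0}, {"x": -372, "y": -25, "z": 0, "rx": 0, "ry": 0, "rz": 0}, {"x": -372, "y": -25, "z": 0, "rx": 0, "ry": 0, "rz": 0}, {"x": -372, "y": -25, "z": 0, "rx": 0, "ry": 0, "rz": 0}, {"x": -372, "y": -25, "z": 0, "rx": 0, "ry": 0, "rz": 0}, {"x": -372, "y": -25, "z": 0, "rx": 0, "ry": 0, "rz": 0}])

```text
time: 3.15
tool_pos: [0.5348, 0.2242, 0.2916]
tool_rot: [-3.141, 0.0, 2.579]
contact_force: [-0.2, -0.5, 0.7]
opening: 0.0599
grip_force: 0.0
```

Run:
```python
from h import *
p=snap('wrist','w2'); marks(p,['hook_seat','drain_arm','drain_stand'])
p=snap('top'); marks(p,['hook_seat','drain_arm','drain_stand','drip_tray'])
rel(532,227,242,148)
```

```text
hook_seat [([479, 259, 186], 0.78)]
drain_arm [([624, 168, 194], 0.6)]
drain_stand [([626, 168, 1], 0.94), ([482, 262, 185], 0.28)]
hook_seat [([480, 265, 190], 0.75), ([375, 65, -4], 0.24)]
drain_arm [([626, 165, 192], 0.64)]
drain_stand [([623, 171, 1], 0.6)]
drip_tray [([606, -2, 2], 0.6)]
[-0.4, -0.3, 50.5] [0.0, 0.0, 0.1]
```

View pics/w2.png

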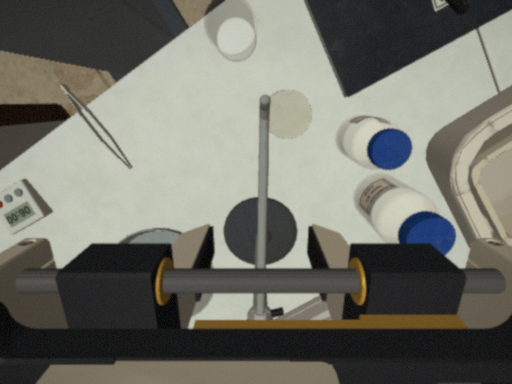

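The bar runs vertically at column ~262, centred between the fingers (215 to 310). The hook is at (265,100). I'll descend and close to a loose straddle.

Request:
arm_command(series=[{"x": 0, "y": 0, "z": 25, "rx": 0, "ry": 0, "rz": 0}, {"x": 0, "y": 0, "z": 50, "rx": 0, "ry": 0, "rz": 0}, {"x": 0, "y": 0, "z": 50, "rx": 0, "ry": 0, "rz": 0}])

```text
time: 3.9
tool_pos: [0.5306, 0.2266, 0.2392]
tool_rot: [-3.137, -0.004, 2.584]
contact_force: [-0.3, -0.3, 0.4]
opening: 0.0598
grip_force: 0.0
```

Request:
arm_command(series=[{"x": 0, "y": 0, "z": 0, "rx": 0, "ry": 0, "rz": 0}, {"x": 0, "y": 0, "z": 0, "rx": 0, "ry": 0, "rz": 0}, {"x": 0, "y": 0, "z": 0, "rx": 0, "ry": 0, "rz": 0}, {"x": 0, "y": 0, "z": 0, "rx": 0, "ry": 0, "rz": 0}], hand=14)

```text
time: 4.3
tool_pos: [0.5327, 0.2268, 0.2432]
tool_rot: [3.14, 0.001, 2.583]
contact_force: [0.8, 0.7, -0.7]
opening: 0.0325
grip_force: 0.0
```

Run:
```python
from h import *
s=observe(); print(s['tool_pos'],s['tool_rot'],s['opening'],s['contact_force'])
c=np.array([625,168.5]); p=np.array(s['tool_pos'][:2])*1000
v=p-c; r=np.hypot(*v); a0=np.arctan2(v[1],v[0]); print(r,np.degrees(a0))
yaw=s['tool_rot'][2]
tx=np.array([np.cos(yaw),np.sin(yaw)]); ty=np.array([np.sin(yaw),-np.cos(yaw)])
for da in list(range(0,115,7))+[114.5]:
    a=a0+np.radians(da); d=c+r*np.array([np.cos(a),np.sin(a)])-p
    print(da,round(d@tx),round(d@ty))
```

```text
[0.53271422 0.22682097 0.24323988] [3.14019769e+00 1.17258774e-03 2.58333200e+00] 0.03248190204179099 [ 0.79280794  0.65322559 -0.65499822]
109.16959948974689 147.708731474424
0 0 0
7 -1 -13
14 -3 -26
21 -7 -39
28 -13 -51
35 -19 -63
42 -28 -73
49 -37 -83
56 -48 -91
63 -59 -98
70 -71 -103
77 -84 -107
84 -97 -109
91 -110 -110
98 -124 -109
105 -137 -106
112 -150 -102
114.5 -154 -100
```

Request:
arm_command(series=[{"x": 0, "y": 0, "z": 0, "rx": 0, "ry": 0, "rz": 0}, {"x": 0, "y": 0, "z": 0, "rx": 0, "ry": 0, "rz": 0}, {"x": 0, "y": 0, "z": 0, "rx": 0, "ry": 0, "rz": 0}, {"x": -1, "y": -13, "z": 0, "rx": 0, "ry": 0, "rz": -7}, {"x": -3, "y": -26, "z": 0, "rx": 0, "ry": 0, "rz": -14}, {"x": -7, "y": -39, "z": 0, "rx": 0, "ry": 0, "rz": -21}, {"x": -13, "y": -51, "z": 0, "rx": 0, "ry": 0, "rz": -28}, {"x": -19, "y": -63, "z": 0, "rx": 0, "ry": 0, "rz": -35}, {"x": -28, "y": -73, "z": 0, "rx": 0, "ry": 0, "rz": -42}, {"x": -37, "y": -83, "z": 0, "rx": 0, "ry": 0, "rz": -49}, {"x": -48, "y": -91, "z": 0, "rx": 0, "ry": 0, "rz": -56}, {"x": -59, "y": -98, "z": 0, "rx": 0, "ry": 0, "rz": -63}, {"x": -71, "y": -103, "z": 0, "rx": 0, "ry": 0, "rz": -70}, {"x": -84, "y": -107, "z": 0, "rx": 0, "ry": 0, "rz": -77}, {"x": -97, "y": -109, "z": 0, "rx": 0, "ry": 0, "rz": -84}, {"x": -110, "y": -110, "z": 0, "rx": 0, "ry": 0, "rz": -91}, {"x": -124, "y": -109, "z": 0, "rx": 0, "ry": 0, "rz": -98}, {"x": -137, "y": -106, "z": 0, "rx": 0, "ry": 0, "rz": -105}, {"x": -150, "y": -102, "z": 0, "rx": 0, "ry": 0, "rz": -112}, {"x": -154, "y": -100, "z": 0, "rx": 0, "ry": 0, "rz": -114.5}])

```text
time: 6.3
tool_pos: [0.6105, 0.0599, 0.242]
tool_rot: [3.141, -0.0, -1.698]
contact_force: [-2.5, -0.1, 1.4]
opening: 0.0137
grip_force: 1.2
```

Run:
```python
from h import *
for i in range(2):
  for c in ('top','scene'):
    p=snap(c); marks(p,['hook_seat','drain_stand','drip_tray'])
s=observe(); print(s['tool_pos'],s['tool_rot'],s['opening'],s['contact_force'],s['qpos'])
```

```text
hook_seat [([548, -280, 118], 0.55), ([386, 281, 4], 0.32)]
drain_stand [([622, 175, 3], 0.58)]
drip_tray [([605, 0, 6], 0.73), ([397, -111, -2], 0.44)]
hook_seat [([601, -1, 185], 0.41)]
drain_stand [([626, 164, 1], 0.8)]
drip_tray [([600, 0, -1], 0.95), ([547, -279, 118], 0.25)]
hook_seat []
drain_stand [([623, 172, 0], 0.66)]
drip_tray [([601, 0, 1], 0.85), ([625, 168, 193], 0.7)]
hook_seat [([597, 1, 185], 0.6)]
drain_stand [([627, 165, 3], 0.83), ([696, -194, 0], 0.18)]
drip_tray [([599, -3, -2], 0.84)]
[0.61004903 0.06032277 0.24227097] [-3.14144787e+00  1.10807343e-04 -1.70158650e+00] 0.01384181298652902 [-0.91885141  1.42440591 -0.15770767] [-2.64309917e-02  5.42913570e-01  1.34184897e+00  1.00016410e-04
  1.25667458e+00 -3.03726436e+00]
```

The hook is within a few mm of the tray centre. Next I'll open, lift, then go over the rack.

Request:
arm_command(series=[{"x": 0, "y": 0, "z": 0, "rx": 0, "ry": 0, "rz": 0}, {"x": 0, "y": 0, "z": 0, "rx": 0, "ry": 0, "rz": 0}, {"x": 0, "y": 0, "z": 0, "rx": 0, "ry": 0, "rz": 0}, {"x": 0, "y": 0, "z": -30, "rx": 0, "ry": 0, "rz": 0}, {"x": 0, "y": 0, "z": -60, "rx": 0, "ry": 0, "rz": 0}, {"x": 0, "y": 0, "z": -60, "rx": 0, "ry": 0, "rz": 0}], hand=45)

```text
time: 7.7
tool_pos: [0.6115, 0.0603, 0.3069]
tool_rot: [-3.133, 0.001, -1.701]
contact_force: [0.8, 0.9, 0.8]
opening: 0.0447
grip_force: 0.0
```

Run:
```python
from h import *
for c in ('top','scene'):
    p=snap(c); marks(p,['hook_seat','drain_stand','drip_tray','rack_grip','bail_top'])
rel(500,-281,300,180)
```

```text
hook_seat []
drain_stand [([622, 169, -1], 0.59), ([544, -283, -6], 0.44)]
drip_tray [([604, 0, 3], 0.65)]
rack_grip [([546, -281, 145], 0.9)]
bail_top []
hook_seat [([599, -1, 189], 0.45)]
drain_stand [([601, -2, -2], 0.69), ([627, 166, 1], 0.56)]
drip_tray [([597, 2, -4], 0.88)]
rack_grip [([549, -282, 142], 0.79)]
bail_top [([546, -280, 115], 0.63)]
[352.7, 64.6, 1.9] [0.0, -0.0, 82.5]
```

Request:
arm_command(series=[{"x": 341, "y": -25, "z": 0, "rx": 0, "ry": 0, "rz": 82.5}, {"x": 341, "y": -25, "z": 0, "rx": 0, "ry": 0, "rz": 82.5}, {"x": 341, "y": -25, "z": 0, "rx": 0, "ry": 0, "rz": 82.5}, {"x": 341, "y": -25, "z": 0, "rx": 0, "ry": 0, "rz": 82.5}, {"x": 341, "y": -25, "z": 0, "rx": 0, "ry": 0, "rz": 82.5}, {"x": 341, "y": -25, "z": 0, "rx": 0, "ry": 0, "rz": 82.5}, {"x": 341, "y": -25, "z": 0, "rx": 0, "ry": 0, "rz": 82.5}, {"x": 341, "y": -25, "z": 0, "rx": 0, "ry": 0, "rz": 82.5}, {"x": 341, "y": -25, "z": 0, "rx": 0, "ry": 0, "rz": 82.5}, {"x": 341, "y": -25, "z": 0, "rx": 0, "ry": 0, "rz": 82.5}, {"x": 341, "y": -25, "z": 0, "rx": 0, "ry": 0, "rz": 82.5}, {"x": 341, "y": -25, "z": 0, "rx": 0, "ry": 0, "rz": 82.5}], hand=60)

```text
time: 9.5
tool_pos: [0.5904, -0.281, 0.3021]
tool_rot: [3.142, -0.0, -3.139]
contact_force: [-0.2, 0.1, 0.1]
opening: 0.0598
grip_force: 0.0
```

Run:
```python
from h import *
for i in range(2):
    p=snap('wrist','w3'); marks(p,['rack_grip','bail_top','slide_rack','stain_dish'])
rel(548,-281,190,180)
print(observe()['tool_pos'])
```

```text
rack_grip [([398, -104, 4], 0.61), ([542, -282, 139], 0.58)]
bail_top [([547, -284, 121], 0.59), ([543, -282, 143], 0.55)]
slide_rack [([547, -281, 1], 0.79)]
stain_dish [([551, -282, -2], 0.85)]
rack_grip [([542, -284, 144], 0.69), ([550, -283, 2], 0.21)]
bail_top [([549, -284, 120], 0.57)]
slide_rack [([551, -282, 4], 0.59), ([693, -188, 3], 0.22)]
stain_dish [([547, -285, -4], 0.91)]
[42.4, 0.1, 112.2] [0.0, 0.0, 0.0]
[ 0.59038717 -0.28104692  0.30221044]
```

View pics/w3.png

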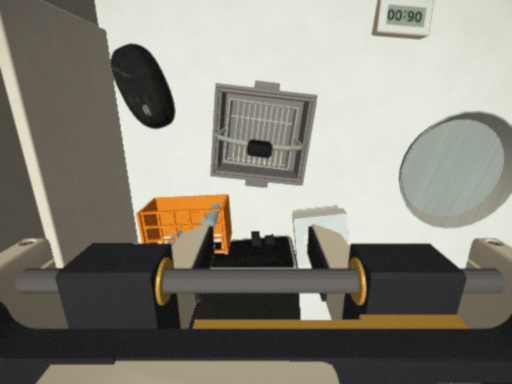

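The dish and rack show at (263,135). The bail runs from (216,138) to (302,150) and the grip is at (260,148). The dish is turned about 6°. I'll backproject to get the exact pose.

```bash
cat >> h.py <<'E'
def back(p,u,v,z):
    R=cv2.Rodrigues(np.float64(p['rvec']))[0]; t=np.float64(p['tvec']).ravel()
    d=R.T@np.linalg.inv(p['K'])@np.array([u,v,1.]); c=-R.T@t
    return (c+d*(z/1000-c[2])/d[2])[:2]*1000
E
python3 - <<'E'
from h import *
p=snap('wrist'); im=p['pixels']
l=[back(p,267,85,50),back(p,257,185,50)]; d=l[1]-l[0]
print('lugs',l,'ang',np.degrees(np.arctan2(d[1],d[0])))
g=(im[130:170,235:285].max(2)<45); v,u=np.nonzero(g); print(g.sum(),u.min()+235,u.max()+235,v.min()+130,v.max()+130)
for z in (151,136,119): print(back(p,u.mean()+235,v.mean()+130,z))
print(back(p,216,139,100)-back(p,302,150,100))
E
```

```text
lugs [array([ 488.10354309, -272.75817713]), array([ 610.74718055, -284.8308573 ])] ang -5.621916749865426
326 248 270 140 156
[ 545.94295026 -281.59036295]
[ 548.40479504 -281.6521255 ]
[ 551.1948858  -281.72212307]
[-11.65127976 -92.05781804]
```

Request:
arm_command(series=[{"x": 43, "y": -0.5, "z": 20, "rx": 0, "ry": 0, "rz": 6}, {"x": 43, "y": -0.5, "z": 40, "rx": 0, "ry": 0, "rz": 6}, {"x": 43, "y": -0.5, "z": 75, "rx": 0, "ry": 0, "rz": 6}, {"x": 43, "y": -0.5, "z": 100, "rx": 0, "ry": 0, "rz": 6}, {"x": 43, "y": -0.5, "z": 112, "rx": 0, "ry": 0, "rz": 6}, {"x": 43, "y": -0.5, "z": 112, "rx": 0, "ry": 0, "rz": 6}, {"x": 43, "y": -0.5, "z": 112, "rx": 0, "ry": 0, "rz": 6}], hand=60)

```text
time: 10.75
tool_pos: [0.5479, -0.2819, 0.1912]
tool_rot: [-3.141, 0.001, 3.037]
contact_force: [0.0, -0.5, 0.3]
opening: 0.06
grip_force: 0.0
```

Request:
arm_command(series=[{"x": 0, "y": 0, "z": 0, "rx": 0, "ry": 0, "rz": 0}, {"x": 0, "y": 0, "z": 0, "rx": 0, "ry": 0, "rz": 0}, {"x": 0, "y": 0, "z": 0, "rx": 0, "ry": 0, "rz": 0}, {"x": 0, "y": 0, "z": 0, "rx": 0, "ry": 0, "rz": 0}, {"x": 0, "y": 0, "z": 0, "rx": 0, "ry": 0, "rz": 0}, {"x": 0, "y": 0, "z": 0, "rx": 0, "ry": 0, "rz": 0}, {"x": 0, "y": 0, "z": 0, "rx": 0, "ry": 0, "rz": 0}, {"x": 0, "y": 0, "z": 0, "rx": 0, "ry": 0, "rz": 0}], hand=15, squeeze=30)

```text
time: 11.55
tool_pos: [0.5475, -0.2816, 0.1903]
tool_rot: [-3.142, 0.0, 3.037]
contact_force: [0.2, -0.6, 0.5]
opening: 0.0222
grip_force: 30.0
```

Run:
```python
from h import *
s=observe(); print(s['tool_pos'],s['tool_rot'],s['opening'],s['grip_force'],s['contact_force'],s['torque'])
p=snap('wrist','w4')
```

```text
[ 0.54747941 -0.28160335  0.19025327] [-3.14158091e+00  2.81924672e-04  3.03702716e+00] 0.0221717863339357 29.998976290225983 [ 0.22317313 -0.55517238  0.47381254] [-0.05724735 -0.08098937  0.05359516]
```

View pics/w4.png

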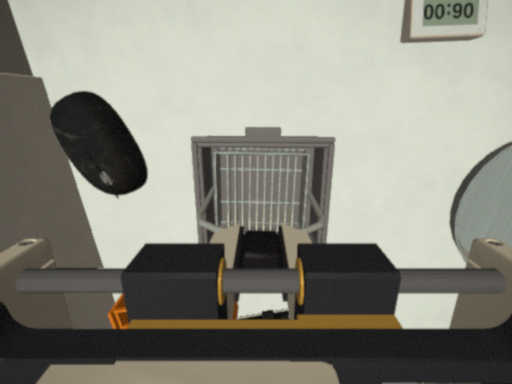

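The grip is held (22.2 mm, 30 N) and the tool is aligned with the dish. Lifting now.

Request:
arm_command(series=[{"x": 0, "y": 0, "z": -5, "rx": 0, "ry": 0, "rz": 0}, {"x": 0, "y": 0, "z": -15, "rx": 0, "ry": 0, "rz": 0}, {"x": 0, "y": 0, "z": -27, "rx": 0, "ry": 0, "rz": 0}, {"x": 0, "y": 0, "z": -39, "rx": 0, "ry": 0, "rz": 0}, {"x": 0, "y": 0, "z": -51, "rx": 0, "ry": 0, "rz": 0}, {"x": 0, "y": 0, "z": -63, "rx": 0, "ry": 0, "rz": 0}, {"x": 0, "y": 0, "z": -75, "rx": 0, "ry": 0, "rz": 0}, {"x": 0, "y": 0, "z": -87, "rx": 0, "ry": 0, "rz": 0}, {"x": 0, "y": 0, "z": -98, "rx": 0, "ry": 0, "rz": 0}, {"x": 0, "y": 0, "z": -104, "rx": 0, "ry": 0, "rz": 0}, {"x": 0, "y": 0, "z": -104, "rx": 0, "ry": 0, "rz": 0}], squeeze=45)

```text
time: 12.7
tool_pos: [0.5476, -0.2817, 0.2953]
tool_rot: [-3.141, 0.002, 3.037]
contact_force: [0.7, -0.4, -2.4]
opening: 0.0216
grip_force: 45.0
```

Run:
```python
from h import *
s=observe(); print(s['tool_pos'],s['tool_rot'],s['opening'],s['grip_force'],s['contact_force'],s['torque'])
for c in ('scene','top'):
    p=snap(c); marks(p,['slide_rack','rack_grip','bail_top','hook_seat','drip_tray','drain_stand'])
rel(589,-85,294,82)
```

```text
[ 0.54764332 -0.28172785  0.29528511] [-3.14079986e+00  1.66420731e-03  3.03704928e+00] 0.02155439046569604 44.99724984169006 [ 0.73354257 -0.44922077 -2.4462921 ] [ 0.03221022 -0.00622946 -0.00746652]
slide_rack [([547, -283, 109], 0.74), ([548, -281, 249], 0.7)]
rack_grip [([550, -280, 247], 0.86)]
bail_top [([549, -284, 222], 0.58)]
hook_seat [([599, 2, 189], 0.47)]
drip_tray [([599, 0, -1], 0.75)]
drain_stand [([626, 166, 1], 0.86), ([543, -283, 111], 0.69)]
slide_rack [([550, -280, 111], 0.56)]
rack_grip [([546, -280, 248], 0.72)]
bail_top [([549, -282, 220], 0.69)]
hook_seat [([600, -1, 186], 0.85)]
drip_tray [([605, 0, 3], 0.94)]
drain_stand [([622, 172, 2], 0.56)]
[-20.9, 199.8, 0.2] [0.0, -0.0, 92.0]
```

Request:
arm_command(series=[{"x": -1, "y": 8, "z": 0, "rx": 0, "ry": 0, "rz": 4}, {"x": -2, "y": 22, "z": 0, "rx": 0, "ry": 0, "rz": 10}, {"x": -4, "y": 38, "z": 0, "rx": 0, "ry": 0, "rz": 17}, {"x": -6, "y": 54, "z": 0, "rx": 0, "ry": 0, "rz": 24}, {"x": -7, "y": 70, "z": 0, "rx": 0, "ry": 0, "rz": 31}, {"x": -9, "y": 86, "z": 0, "rx": 0, "ry": 0, "rz": 38}, {"x": -11, "y": 102, "z": 0, "rx": 0, "ry": 0, "rz": 45}, {"x": -12, "y": 118, "z": 0, "rx": 0, "ry": 0, "rz": 52}, {"x": -14, "y": 134, "z": 0, "rx": 0, "ry": 0, "rz": 59}, {"x": -16, "y": 150, "z": 0, "rx": 0, "ry": 0, "rz": 66}, {"x": -17, "y": 166, "z": 0, "rx": 0, "ry": 0, "rz": 73}, {"x": -19, "y": 180, "z": 0, "rx": 0, "ry": 0, "rz": 80}, {"x": -20, "y": 192, "z": 0, "rx": 0, "ry": 0, "rz": 86}, {"x": -21, "y": 198, "z": 0, "rx": 0, "ry": 0, "rz": 90}, {"x": -21, "y": 200, "z": 0, "rx": 0, "ry": 0, "rz": 92}, {"x": -21, "y": 200, "z": 0, "rx": 0, "ry": 0, "rz": 92}, {"x": -21, "y": 200, "z": 0, "rx": 0, "ry": 0, "rz": 92}])

```text
time: 15.1
tool_pos: [0.5891, -0.0849, 0.2942]
tool_rot: [3.142, 0.0, 1.432]
contact_force: [-0.5, 0.3, -2.0]
opening: 0.0217
grip_force: 45.0
```

Run:
```python
from h import *
s=observe(); print(s['tool_pos'],s['tool_rot'],s['opening'],s['torque'])
for c in ('scene','wrist','top','wrist'):
    p=snap(c,'h_'+c); marks(p,['slide_rack','rack_grip','bail_top','hook_seat','drip_tray','drain_arm'])
```

```text
[ 0.5891225  -0.08492323  0.29423525] [3.14154280e+00 9.72344788e-06 1.43241294e+00] 0.021735100564499368 [-0.05874137  0.05723823 -0.08398135]
slide_rack [([589, -88, 108], 0.58), ([667, 342, 0], 0.25)]
rack_grip [([590, -86, 245], 0.69)]
bail_top [([586, -84, 218], 0.68), ([494, 286, 1], 0.48)]
hook_seat [([597, -1, 186], 0.58)]
drip_tray [([602, -1, -3], 0.88)]
drain_arm [([623, 171, 193], 0.51)]
slide_rack [([589, -86, 106], 0.68), ([398, -103, 3], 0.31)]
rack_grip [([584, -89, 248], 0.55)]
bail_top [([591, -89, 224], 0.86)]
hook_seat [([600, -2, 185], 0.78)]
drip_tray [([603, 0, 2], 0.9), ([584, -88, 250], 0.38)]
drain_arm []
slide_rack []
rack_grip [([624, 165, 194], 0.15)]
bail_top []
hook_seat [([599, 2, 184], 0.5)]
drip_tray [([604, 0, 4], 0.65)]
drain_arm [([625, 166, 192], 0.63)]
slide_rack [([587, -86, 107], 0.78)]
rack_grip [([583, -88, 249], 0.71), ([693, -189, 1], 0.63)]
bail_top [([591, -87, 225], 0.91)]
hook_seat [([598, -4, 185], 0.66)]
drip_tray [([604, -2, 2], 0.66), ([551, -280, -4], 0.44)]
drain_arm [([600, -2, 186], 0.58)]
```

View pics/h_wrist.png

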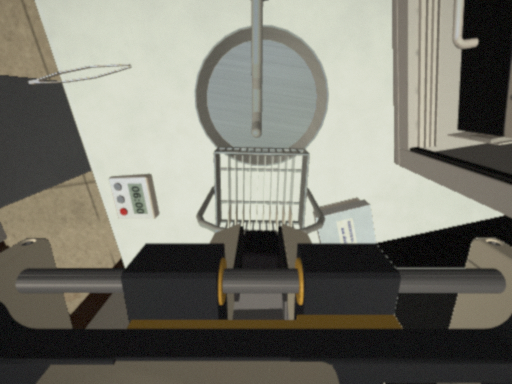

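The hook (tip at (256,132)) is in line with the rack's x and points at the grip. The rack is level, with its lattice at (215..307,150..230).

Run:
```python
from h import *
p=read_camera('wrist'); im=cv2.cvtColor(p['pixels'],cv2.COLOR_BGR2GRAY)
t=max(trace(p,'drain_arm'),key=lambda d:d['confidence'])['pixels']; v,u=np.nonzero(t); print(v.min(),v.max(),t.sum())
for r in (10,40,70,100,115,125): print(r,u[v==r].mean() if (v==r).any() else None, (v==r).sum())
tip=back(p,256.5,132,203); q=[back(p,257,10,195),back(p,256.5,80,195)]
print('tip',tip,q,np.degrees(np.arctan2(*(q[0]-q[1])[::-1])))
s=observe(); print(s['tool_pos'])
```

```text
0 137 1465
10 257.0 11
40 256.5 12
70 257.0 11
100 256.5 10
115 256.5 10
125 256.5 10
tip [595.43252476 -19.75180507] [array([605.87481529,  51.28847506]), array([599.94986534,  12.31855431])] 81.35501024582587
[ 0.58912223 -0.0848408   0.2942019 ]
```

Request:
arm_command(series=[{"x": 4, "y": 0, "z": 0, "rx": 0, "ry": 0, "rz": 0}, {"x": 12, "y": -1, "z": 0, "rx": 0, "ry": 0, "rz": 0}, {"x": 22, "y": -2, "z": 0, "rx": 0, "ry": 0, "rz": 0}, {"x": 32, "y": -2, "z": 0, "rx": 0, "ry": 0, "rz": 0}, {"x": 42, "y": -2, "z": 0, "rx": 0, "ry": 0, "rz": 0}, {"x": 52, "y": -2, "z": 0, "rx": 0, "ry": 0, "rz": 0}, {"x": 62, "y": -2, "z": 0, "rx": 0, "ry": 0, "rz": 0}, {"x": 72, "y": -2, "z": 0, "rx": 0, "ry": 0, "rz": 0}, {"x": 80, "y": -2, "z": 0, "rx": 0, "ry": 0, "rz": 0}, {"x": 84, "y": -2, "z": 0, "rx": 0, "ry": 0, "rz": 0}, {"x": 85, "y": -2, "z": 0, "rx": 0, "ry": 0, "rz": 0}, {"x": 85, "y": -2, "z": 0, "rx": 0, "ry": 0, "rz": 0}, {"x": 85, "y": -2, "z": 0, "rx": 0, "ry": 0, "rz": 0}])

```text
time: 17.9
tool_pos: [0.5989, -0.0007, 0.2942]
tool_rot: [-3.142, 0.0, 1.431]
contact_force: [-0.2, 0.3, -1.6]
opening: 0.0215
grip_force: 45.0
```

Run:
```python
from h import *
s=observe(); print(s['tool_pos'],s['contact_force'],s['torque'])
for c in ('scene','wrist','scene'):
    p=snap(c); marks(p,['slide_rack','bail_top','hook_seat','drip_tray'])
im=p['pixels'][130:250,200:340]; cv2.imwrite('pics/c1.png',cv2.resize(im,None,fx=4,fy=4,interpolation=cv2.INTER_CUBIC))
```

```text
[ 0.59894724 -0.0007301   0.29421591] [-0.19316693  0.34787274 -1.57186618] [-0.10079108  0.05078074  0.01151651]
slide_rack [([598, -2, 111], 0.94)]
bail_top [([599, 0, 220], 0.69)]
hook_seat [([599, 2, 185], 0.44)]
drip_tray [([596, -2, -4], 0.56)]
slide_rack [([597, 0, 107], 0.72)]
bail_top [([596, -3, 225], 0.64), ([592, -2, 247], 0.51)]
hook_seat [([599, -2, 184], 0.7)]
drip_tray [([604, -2, 0], 0.77)]
slide_rack [([598, -3, 108], 0.57), ([599, -1, 248], 0.55)]
bail_top [([599, 0, 221], 0.83)]
hook_seat [([599, 2, 186], 0.55)]
drip_tray [([597, 1, 188], 0.33)]
```

View pics/c1.png

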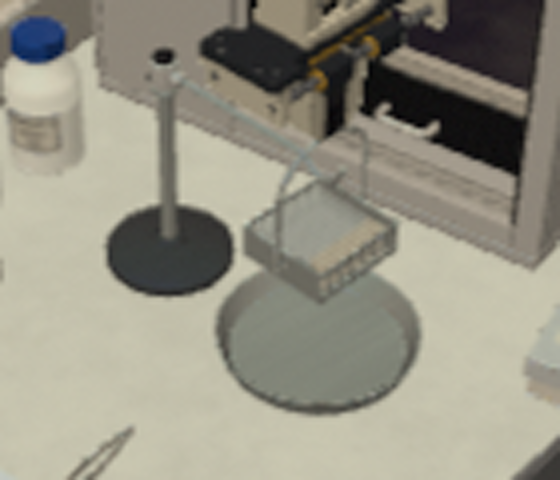

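The bail stands astride the bar, with the hook tip at crop (335,178) inside the window. Lowering gently.

Request:
arm_command(series=[{"x": 0, "y": 0, "z": 3, "rx": 0, "ry": 0, "rz": 0}, {"x": 0, "y": 0, "z": 7, "rx": 0, "ry": 0, "rz": 0}, {"x": 0, "y": 0, "z": 12, "rx": 0, "ry": 0, "rz": 0}, {"x": 0, "y": 0, "z": 17, "rx": 0, "ry": 0, "rz": 0}, {"x": 0, "y": 0, "z": 21, "rx": 0, "ry": 0, "rz": 0}, {"x": 0, "y": 0, "z": 24, "rx": 0, "ry": 0, "rz": 0}, {"x": 0, "y": 0, "z": 26, "rx": 0, "ry": 0, "rz": 0}, {"x": 0, "y": 0, "z": 27, "rx": 0, "ry": 0, "rz": 0}, {"x": 0, "y": 0, "z": 28, "rx": 0, "ry": 0, "rz": 0}, {"x": 0, "y": 0, "z": 28, "rx": 0, "ry": 0, "rz": 0}, {"x": 0, "y": 0, "z": 28, "rx": 0, "ry": 0, "rz": 0}])

```text
time: 19.75
tool_pos: [0.599, -0.0004, 0.2664]
tool_rot: [3.141, -0.0, 1.431]
contact_force: [-0.1, -0.5, -1.7]
opening: 0.0219
grip_force: 45.0
```

Request:
arm_command(series=[{"x": 0, "y": 0, "z": 0.5, "rx": 0, "ry": 0, "rz": 0}, {"x": 0, "y": 0, "z": 1, "rx": 0, "ry": 0, "rz": 0}, {"x": 0, "y": 0, "z": 1.5, "rx": 0, "ry": 0, "rz": 0}, {"x": 0, "y": 0, "z": 2, "rx": 0, "ry": 0, "rz": 0}, {"x": 0, "y": 0, "z": 2.5, "rx": 0, "ry": 0, "rz": 0}, {"x": 0, "y": 0, "z": 3, "rx": 0, "ry": 0, "rz": 0}, {"x": 0, "y": 0, "z": 3, "rx": 0, "ry": 0, "rz": 0}, {"x": 0, "y": 0, "z": 3, "rx": 0, "ry": 0, "rz": 0}])

```text
time: 20.55
tool_pos: [0.599, -0.0004, 0.2632]
tool_rot: [3.142, -0.0, 1.431]
contact_force: [0.2, -0.5, -1.6]
opening: 0.0213
grip_force: 45.0
```

Request:
arm_command(series=[{"x": 0, "y": 0, "z": 0.5, "rx": 0, "ry": 0, "rz": 0}, {"x": 0, "y": 0, "z": 1, "rx": 0, "ry": 0, "rz": 0}, {"x": 0, "y": 0, "z": 1.5, "rx": 0, "ry": 0, "rz": 0}, {"x": 0, "y": 0, "z": 1.5, "rx": 0, "ry": 0, "rz": 0}, {"x": 0, "y": 0, "z": 1.5, "rx": 0, "ry": 0, "rz": 0}])

```text
time: 21.05
tool_pos: [0.599, -0.0004, 0.2617]
tool_rot: [-3.142, -0.0, 1.431]
contact_force: [0.1, -0.2, -2.6]
opening: 0.0214
grip_force: 45.0
```

Request:
arm_command(series=[{"x": 0, "y": 0, "z": 0.5, "rx": 0, "ry": 0, "rz": 0}, {"x": 0, "y": 0, "z": 1, "rx": 0, "ry": 0, "rz": 0}, {"x": 0, "y": 0, "z": 1, "rx": 0, "ry": 0, "rz": 0}, {"x": 0, "y": 0, "z": 1, "rx": 0, "ry": 0, "rz": 0}])

```text
time: 21.45
tool_pos: [0.599, -0.0004, 0.2609]
tool_rot: [3.141, -0.0, 1.431]
contact_force: [0.0, -0.0, -0.9]
opening: 0.022
grip_force: 45.0
```

Request:
arm_command(series=[{"x": 0, "y": 0, "z": 0.5, "rx": 0, "ry": 0, "rz": 0}, {"x": 0, "y": 0, "z": 0.5, "rx": 0, "ry": 0, "rz": 0}, {"x": 0, "y": 0, "z": 0.5, "rx": 0, "ry": 0, "rz": 0}])

```text
time: 21.75
tool_pos: [0.599, -0.0004, 0.2606]
tool_rot: [3.141, -0.0, 1.431]
contact_force: [-2.0, -1.0, 1.6]
opening: 0.0216
grip_force: 45.0
```

Run:
```python
from h import *
f=[]
for i in range(4):
    s=observe(); f.append(s['contact_force'][2]); p=snap(['scene','wrist'][i%2])
    if i<2: marks(p,['slide_rack','bail_top','hook_seat'])
print(f,s['torque'],s['tool_pos'])
```

```text
slide_rack [([594, -5, 77], 0.77)]
bail_top [([598, 0, 189], 0.97)]
hook_seat []
slide_rack [([600, -2, 71], 0.62)]
bail_top [([603, -2, 189], 0.78)]
hook_seat [([600, -2, 188], 0.57)]
[np.float64(1.612078121318131), np.float64(4.073225221016311), np.float64(4.341739648388253), np.float64(4.660827350638959)] [-0.10964183  0.30384568 -0.06734249] [ 5.99069361e-01 -4.09674499e-04  2.60500984e-01]
```

The wire is seated, with the force reversed to about +4.5 N. Releasing.

Request:
arm_command(series=[{"x": 0, "y": 0, "z": 0, "rx": 0, "ry": 0, "rz": 0}, {"x": 0, "y": 0, "z": 0, "rx": 0, "ry": 0, "rz": 0}, {"x": 0, "y": 0, "z": 0, "rx": 0, "ry": 0, "rz": 0}, {"x": 0, "y": 0, "z": 0, "rx": 0, "ry": 0, "rz": 0}, {"x": 0, "y": 0, "z": 0, "rx": 0, "ry": 0, "rz": 0}, {"x": 0, "y": 0, "z": 0, "rx": 0, "ry": 0, "rz": 0}], hand=50)

```text
time: 22.85
tool_pos: [0.599, -0.0004, 0.2601]
tool_rot: [-3.142, -0.0, 1.431]
contact_force: [-0.6, 0.4, 0.2]
opening: 0.0498
grip_force: 0.0
```

Request:
arm_command(series=[{"x": 0, "y": 0, "z": -10, "rx": 0, "ry": 0, "rz": 0}, {"x": 0, "y": 0, "z": -25, "rx": 0, "ry": 0, "rz": 0}, {"x": 0, "y": 0, "z": -45, "rx": 0, "ry": 0, "rz": 0}, {"x": 0, "y": 0, "z": -70, "rx": 0, "ry": 0, "rz": 0}, {"x": 0, "y": 0, "z": -90, "rx": 0, "ry": 0, "rz": 0}, {"x": -60, "y": 0, "z": -100, "rx": 0, "ry": 0, "rz": 0}, {"x": -100, "y": 0, "z": -100, "rx": 0, "ry": 0, "rz": 0}, {"x": -100, "y": 0, "z": -100, "rx": 0, "ry": 0, "rz": 0}, {"x": -100, "y": 0, "z": -100, "rx": 0, "ry": 0, "rz": 0}, {"x": -100, "y": 0, "z": -100, "rx": 0, "ry": 0, "rz": 0}])

```text
time: 23.85
tool_pos: [0.5851, -0.0987, 0.3605]
tool_rot: [3.141, -0.001, 1.432]
contact_force: [0.2, -0.8, -0.1]
opening: 0.05
grip_force: 0.0
```

Run:
```python
from h import *
ims=[]
for i in range(8):
    p=snap('scene'); ims.append(p['pixels'][130:250,200:340])
    if i%4==0: marks(p,['slide_rack','bail_top','hook_seat','drip_tray'])
for k in range(1,8): print(cv2.absdiff(ims[k],ims[0]).max(),end=' ')
p=snap('top'); marks(p,['slide_rack','bail_top','hook_seat','drip_tray'])
cv2.imwrite('pics/c2.png',cv2.resize(ims[-1],None,fx=4,fy=4,interpolation=cv2.INTER_CUBIC))
```

```text
slide_rack [([595, -5, 78], 0.57)]
bail_top [([598, -2, 189], 0.76), ([619, 170, 194], 0.62)]
hook_seat [([396, -105, 0], 0.6), ([598, -1, 188], 0.55)]
drip_tray [([597, -1, -1], 0.56)]
slide_rack [([594, -3, 75], 0.94)]
bail_top [([597, -2, 188], 0.91)]
hook_seat [([598, -1, 184], 0.5)]
drip_tray []
66 68 57 52 98 98 99 slide_rack [([599, 1, 80], 0.61)]
bail_top [([599, 0, 186], 0.63)]
hook_seat [([598, 0, 187], 0.69)]
drip_tray [([604, 2, 4], 0.87), ([625, 170, 1], 0.49)]
```

View pics/c2.png

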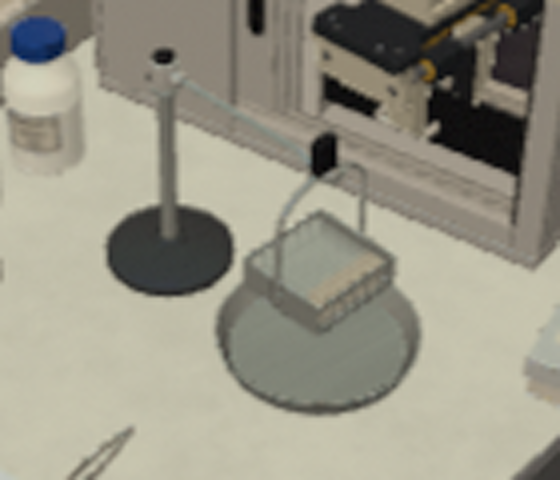

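The rack hangs level from the hook, with its grip at crop (322,155). I'll wait for any residual swing to die out.

Request:
arm_command(series=[{"x": 0, "y": 0, "z": 0, "rx": 0, "ry": 0, "rz": 0}, {"x": 0, "y": 0, "z": 0, "rx": 0, "ry": 0, "rz": 0}, {"x": 0, "y": 0, "z": 0, "rx": 0, "ry": 0, "rz": 0}, {"x": 0, "y": 0, "z": 0, "rx": 0, "ry": 0, "rz": 0}, {"x": 0, "y": 0, "z": 0, "rx": 0, "ry": 0, "rz": 0}, {"x": 0, "y": 0, "z": 0, "rx": 0, "ry": 0, "rz": 0}, {"x": 0, "y": 0, "z": 0, "rx": 0, "ry": 0, "rz": 0}, {"x": 0, "y": 0, "z": 0, "rx": 0, "ry": 0, "rz": 0}, {"x": 0, "y": 0, "z": 0, "rx": 0, "ry": 0, "rz": 0}, {"x": 0, "y": 0, "z": 0, "rx": 0, "ry": 0, "rz": 0}, {"x": 0, "y": 0, "z": 0, "rx": 0, "ry": 0, "rz": 0}, {"x": 0, "y": 0, "z": 0, "rx": 0, "ry": 0, "rz": 0}, {"x": 0, "y": 0, "z": 0, "rx": 0, "ry": 0, "rz": 0}, {"x": 0, "y": 0, "z": 0, "rx": 0, "ry": 0, "rz": 0}, {"x": 0, "y": 0, "z": 0, "rx": 0, "ry": 0, "rz": 0}, {"x": 0, "y": 0, "z": 0, "rx": 0, "ry": 0, "rz": 0}, {"x": 0, "y": 0, "z": 0, "rx": 0, "ry": 0, "rz": 0}, {"x": 0, "y": 0, "z": 0, "rx": 0, "ry": 0, "rz": 0}, {"x": 0, "y": 0, "z": 0, "rx": 0, "ry": 0, "rz": 0}, {"x": 0, "y": 0, "z": 0, "rx": 0, "ry": 0, "rz": 0}])

```text
time: 26.9
tool_pos: [0.5851, -0.0994, 0.3602]
tool_rot: [3.142, -0.0, 1.431]
contact_force: [0.7, -0.4, 0.5]
opening: 0.0498
grip_force: 0.0
```

Request:
arm_command(series=[{"x": 0, "y": 0, "z": 0, "rx": 0, "ry": 0, "rz": 0}, {"x": 0, "y": 0, "z": 0, "rx": 0, "ry": 0, "rz": 0}, {"x": 0, "y": 0, "z": 0, "rx": 0, "ry": 0, "rz": 0}, {"x": 0, "y": 0, "z": 0, "rx": 0, "ry": 0, "rz": 0}, {"x": 0, "y": 0, "z": 0, "rx": 0, "ry": 0, "rz": 0}, {"x": 0, "y": 0, "z": 0, "rx": 0, "ry": 0, "rz": 0}, {"x": 0, "y": 0, "z": 0, "rx": 0, "ry": 0, "rz": 0}, {"x": 0, "y": 0, "z": 0, "rx": 0, "ry": 0, "rz": 0}, {"x": 0, "y": 0, "z": 0, "rx": 0, "ry": 0, "rz": 0}, {"x": 0, "y": 0, "z": 0, "rx": 0, "ry": 0, "rz": 0}, {"x": 0, "y": 0, "z": 0, "rx": 0, "ry": 0, "rz": 0}, {"x": 0, "y": 0, "z": 0, "rx": 0, "ry": 0, "rz": 0}, {"x": 0, "y": 0, "z": 0, "rx": 0, "ry": 0, "rz": 0}, {"x": 0, "y": 0, "z": 0, "rx": 0, "ry": 0, "rz": 0}, {"x": 0, "y": 0, "z": 0, "rx": 0, "ry": 0, "rz": 0}, {"x": 0, "y": 0, "z": 0, "rx": 0, "ry": 0, "rz": 0}, {"x": 0, "y": 0, "z": 0, "rx": 0, "ry": 0, "rz": 0}, {"x": 0, "y": 0, "z": 0, "rx": 0, "ry": 0, "rz": 0}, {"x": 0, "y": 0, "z": 0, "rx": 0, "ry": 0, "rz": 0}, {"x": 0, "y": 0, "z": 0, "rx": 0, "ry": 0, "rz": 0}])

```text
time: 28.9
tool_pos: [0.5851, -0.0994, 0.3602]
tool_rot: [3.142, -0.0, 1.431]
contact_force: [0.2, -0.2, 0.1]
opening: 0.0499
grip_force: 0.0
```

Run:
```python
from h import *
ims=[]
for i in range(10):
    ims.append(cv2.cvtColor(snap('scene')['pixels'][175:215,258:302],cv2.COLOR_BGR2GRAY))
print([int(cv2.absdiff(a,ims[0]).max()) for a in ims])
print([np.round(cv2.phaseCorrelate(np.float32(ims[0]),np.float32(a))[0],2).tolist() for a in ims[1:]])
```

```text
[0, 3, 2, 2, 2, 3, 2, 2, 3, 3]
[[0.52, 0.02], [0.52, -0.0], [0.52, 0.02], [0.52, 0.04], [0.54, 0.0], [0.54, 0.02], [0.51, -0.01], [0.52, 0.02], [0.52, -0.01]]
```

The rack is completely still, so I'm handing in.

```bash
python3 -c "
from cell import *
print(hand_in())"
```

```text
the job is handed in; nothing more can be done
None
```

The rack hangs level and still in the hook's bend over the drip tray, and I handed the job in at about 29.5 s of the 61 s; the hand-in returned no verdict.

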